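Clamp a tube in the hand-pumped hold-down press

ROBOT

A 6-joint arm with a two-finger parallel gripper is mounted at the origin on the work surface. World frame = base frame: x ahead of the robot, y to its left, z up, the work surface at z = 0. Lengths are in m, angles in degrees, forces in N, time in s.
With the tool pointing down it reaches from about 0.35 to 0.875 m from the base axis. Payload 4.2 kg.
Tool frame: the origin (TCP) lies midway between the tips of the shut fingers; the grasp point (between the pads) lies 19 mm behind it; z points along the fingers, y is the line along which they close (so a half turn about z gives the same grasp; the last joint's range is limited). The gripper opens to 87 mm and grips with 3 to 60 N. Pads are 19 mm wide; open, the fingers measure 117 mm over their backs; the gripper's body (75 mm by 190 mm) begins 51 mm behind the grasp point.
Start: joints at [85.921, 22.042, 0.453, 0, -68.411, -14.817], TCP at [0.202, 0.591, 0.223] pointing down, gripper open.
Joint ranges: [-179.83, 179.83], [-69.29, 118.12], [-61.27, 80.66], [-181.25, 117.63], [-171.15, -9.14], [-177.46, 177.46]. Speed limits (degrees/s): [159.86, 159.86, 180, 180, 180, 180].

INTERFACE

Orientations are given as a 3x3 rotation matrix whose columns are the frame's x, y, z axes.
In Python, from station import * gives the robot as it stands.
- The arm moves only by the tool move_arm, never from a script. Its argument "targets" is text: rows parted by semicolons, each of 4 numbers parted by spaces: the shift along the world's x, y, z in units of 25 mm (1.0 is 25 mm), then the turn about the world's z in units of 5 degrees (1.0 is 5 degrees). In form: tx ty tz spin; .... A call has 1 to 10 rows; each row shifts and turns the commanded pose from where the row before left it; what a row does not reach is not made up. A row lasts 1/12 s, in which the tool goes at most 41.7 mm and 7.16 degrees, less where a joint would pass 70% of its speed; a pose out of reach is approached as far as the arm can. A call is refused whole if a number of a shift passes 1 or a number of a turn 1, either way. A call with a gripper value outside its range is refused whole. "gripper" is the finger opening in mm, from 0 to 87, set as the call begins (left out, the last holds). The fingers move at their own pace and stop on an object; the grip force is fixed at half the most. Time passes only in rows, so rows that do not move let the fingers close. It gives the time, the measured TCP pose, the force, the opening and the grip force at its end, in the units of the state.
- sense(): the state, without advancing time (a new reading comes with each control period).
- capture(name): name is "scene" or "top"; returns a dict with "image" (420x560x3 uint8, blue, green, red), "fx", "fy", "cx", "cy" (pixels), "D" ([k1, k2, p1, p2, k3] as OpenCV has them; the pictures are not rectified), "world_from_camera" (4x4, takes a point from camera to world coordinates). Camera axes: x right, y up, looking along -z (the intrinsics and any distortion apply to the point x, -y, -z); pixel columns grow to the right and rows downward; lengths in m; the calibration is good to about 2 mm. A picture is of the moment at which its call begins. There is no depth.
- finish_job(): hands the job in; it is judged then, once.
The state is a dict: "time_s": time; "joints": joint angles; "joint_velocities": joint speeds; "effort": joint torques, N m; "tcp_pos": TCP position; "ee_rot": TCP orientation; "wrist_force": force on the tool from outside, world axes, zero at the start; "moment": the same for the moment, N m; "gripper_width": opening from 0.0 (shut) to 1.0 (fully open); "gripper_force": force on a finger pad.
Only numpy, scipy, OpenCV 4.12 (cv2) and the standard library are available. Lean on these libraries where they do the work, as an engineer would, in place of code of your own. Each camera call takes 0.05 s, during which the arm holds its last target. There are 200 camera calls.

TASK

Take the thickest of the three tubes from the wooden cradle, lay it in the vee block under the press's ram, roughly centred, and let go of it. Then pump the press's lever in full strokes, letting it spring right back up each time, until the pad bites on the tube and holds it firmly; stop when the lever has clearly gone heavy, because bearing on crushes the thin tube. Leave the lever up and everything else where it is.

Things in the scene. Friction and masses are not known exactly. Their poses are not given: they have to be found in the camera images.
- tube_30: the thickest tube: bare metal, thin-walled, diameter 30 mm, length 240 mm, about 0.2 kg. Origin at its centre on its axis; x along the tube. It starts lying in one of the three cradle slots, axis 40 mm above the table; its last 60 mm at each end overhang the cradle rails, free underneath. Above 120 N of pad force it is crushed.
- tube_23: middle tube, diameter 23 mm, 240 mm long, bare metal; origin at its centre, x along it. Stays in the cradle.
- tube_17: thin tube, diameter 17 mm, 240 mm long, bare metal; origin at its centre, x along it. Stays in the cradle.
- cradle: fixed wooden cradle, 120 x 210 mm, 37 mm high, origin under its centre: two rails 100 mm apart along its x with three flat-bottomed slots 36 mm wide, 68 mm apart along its y, slot floors 25 mm above the table; tubes lie along its x. Which tube lies in which slot varies.
- press: fixed grey C-frame press, origin under the ram axis on the table; x along the vee groove, y to its open side (+y); yaw within 9 degrees of the robot's axes. Head over the vee: x -30 to +30, y up to +33 mm, z 128 to 231 mm; column at y under -55 mm, with the pump and lever beyond. The tube goes in sideways from +y, best held by its -x end. Base 14 mm thick, x -65 to +80, y to +60 mm.
- vee (a point): middle of the bottom line of the press's vee block, right under the ram, 30 to 38 mm above the table (it varies); axes as press (x along the groove, z up). Groove 90 mm long, flanks at 45 degrees, rims 17 mm above this point and 17 mm to either side. The 30 mm tube at rest in it has its axis 21 mm above this point; its ends stick out both ways, free underneath beyond x = -65 mm.
- pad: pressure pad under the ram: steel disc, diameter 34 mm, 8 mm thick, origin at the centre of its lower face. It starts 97 to 100 mm above the table, 23 to 34 mm above the top of the laid tube. The ram comes down about 10 mm per full lever stroke (9 to 13 mm in the first), after an idle first 0.05 to 0.25 rad of the stroke, and stays where it is pumped to; it cannot be raised again.
- pad_face (a point): centre of the pad's lower face (same point as the pad's origin). The pad sits on a 16 N/mm die spring that yields upwards once it is on the tube. 35 N of pad force holds the tube firmly; when the lever is let go the ram keeps what it has, up to about 57 N; above 120 N, even briefly, the tube is crushed.
- lever (a joint): pump lever, rad: 0 = sprung up (0.45 rad above level), grows as pushed down, 0.8 = lower stop, suddenly hard. Full stroke: 0.7 or more, then right back up; short strokes gain nothing. Springs up by itself. Slow push at the grip: 3 to 5 N idle, a knock, 7 to 10 N moving the ram freely, then 1 N more per 10 N of pad force: 13 N at 35 N, 16 N at 65 N, 21 N at 110 N; 1 N per 8 mm of the grip's way.
- lever_grip (a point): centre of the lever's rubber cross-grip: a bar of diameter 24 mm, 84 mm long, lying level along the x of vee, on the end of the lever, 170 mm from the pivot; about 0.20 m above the table with the lever up, 0.07 m with it down. It can be pressed from above with closed fingers.
- lever_pivot (a point): pivot of the lever, 130 mm above the table, at x = 0, y = -135 mm in press; the pivot axis is level along that x and the lever reaches from it to -y, so the grip swings in an upright plane.
- wrench: open wrench lying on the table; leave alone
- screwdriver: screwdriver lying on the table; leave alone
- oil_can: closed grey can, 60 mm wide, 130 mm high; leave alone
- flange: flat steel ring, 76 mm wide, 14 mm high; leave alone
- fitting: small brass pipe fitting, 32 mm wide, 45 mm high; leave alone
- carton: small cardboard box, 90 x 70 x 50 mm; leave alone
Not all that is in view belongs to the job. Leave any turquoise look-alike of the tube_30 alone.

How it is judged (in metres and radians):
On the way, in this order (a step that is already met when the one before it is completed fails the run):
1. the thickest tube lies in the vee block under the ram, roughly centred, and is let go (y of tube_30 in the frame of vee between -0.006 and 0.006 m and x of tube_30 in the frame of vee between -0.03 and 0.03 m and z of tube_30 in the frame of vee between 0.017 and 0.0245 m and angle between the x axis of tube_30 and the x axis of vee, either way round below 0.07 rad and contact force between the fingers and tube_30 below 0.5 N and linear speed of tube_30 below 0.03 m/s), for 0.3 s.
2. first full stroke: lever down (value of joint lever above 0.6 rad), for 0.02 s.
3. lever back up (value of joint lever below 0.2 rad), for 0.02 s.
4. second full stroke: lever down (value of joint lever above 0.6 rad), for 0.02 s.
5. lever back up (value of joint lever below 0.2 rad), for 0.02 s.
6. pumped on until the pad holds the tube firmly (over 35 N) (contact force between pad and tube_30 above 35 N), for 0.2 s.
At the end, for the whole second after the job is handed in: The 30 mm tube lies down in the vee block (axis along the groove within 4 degrees, centred within 30 mm along it), the pad presses on it with more than 35 N with the lever let go and sprung up (below 0.1 rad), and nothing has been crushed or disturbed (y of tube_30 in the frame of vee between -0.006 and 0.006 m and x of tube_30 in the frame of vee between -0.03 and 0.03 m and z of tube_30 in the frame of vee between 0.017 and 0.0245 m and angle between the x axis of tube_30 and the x axis of vee, either way round below 0.07 rad and contact force between pad and tube_30 above 35 N and value of joint lever below 0.1 rad and linear speed of tube_30 below 0.02 m/s); the robot touches nothing.
It fails at once if the tube is crushed: the pad presses on it with more than 120 N (contact force between pad and tube_30 above 120 N).
It fails at once if one of the other two tubes is moved more than 30 mm (distance of any of tube_23, tube_17 from where it was at the start of the episode above 0.03 m).
It fails at once if a bystander (wrench, screwdriver, can, ring, fitting, carton) is moved more than 30 mm (distance of any of wrench, screwdriver, oil_can, flange, fitting, carton from where it was at the start of the episode above 0.03 m).
It also fails if it takes over 64 s, if anything falls off the work surface, if the arm or the gripper's body presses on something with over 40 N, if the wrist force passes 120 N, or if a joint passes its speed limit or range.

## Working session

There is one attempt and no reset: what is moved stays moved. The work goes in short steps, Python scripts to look and compute and a tool call to move; the robot and the scene stay as the last step left them, time stands still between calls to the robot, and variables do not carry over. Pictures are saved under pics/ and viewed, at most 10 in all, crops included, and the job is handed in when it is done.

Besides the shell and the picture viewer there is one more tool, called after "Call:" as name(argument=value, ...), one argument or row to a line, values as JSON. move_arm: Moves the arm, as the interface text tells. Its arguments: {"type":"object","properties":{"targets":{"type":"string"},"gripper":{"type":"number"}},"required":["targets"]}

```bash
mkdir -p pics; ls; python3 - <<'E'
from station import *
import cv2,numpy as np
for n in("scene","top"):
    c=capture(n); cv2.imwrite(f"pics/{n}0.png",c["image"]); print(n,c["fx"],c["fy"],c["cx"],c["cy"],c["D"]);print(np.round(c["world_from_camera"],4))
s=sense();print(s["time_s"],s["tcp_pos"],np.round(s["ee_rot"],3).tolist())
E
```

```text
pics
scene 486.16997471373656 486.16997471373656 278.89924881607885 213.6425560324863 [0.03044085 0.         0.         0.         0.        ]
[[ 0.1109 -0.5287  0.8415  1.4921]
 [ 0.9938  0.0506 -0.0992 -0.1453]
 [ 0.0098  0.8473  0.531   0.8013]
 [ 0.      0.      0.      1.    ]]
top 396.8062291455844 396.8062291455844 278.57005606545874 208.83864412099618 [-0.01605042  0.          0.          0.          0.        ]
[[-0.0035  0.9986 -0.0533  0.4163]
 [-0.9999 -0.0041 -0.0099 -0.0465]
 [-0.0101  0.0532  0.9985  1.3127]
 [ 0.      0.      0.      1.    ]]
0.1 [0.20219867 0.59082581 0.22156932] [[0.946, -0.324, -0.001], [-0.324, -0.946, -0.002], [0.0, 0.002, -1.0]]
```

View pics/scene0.png

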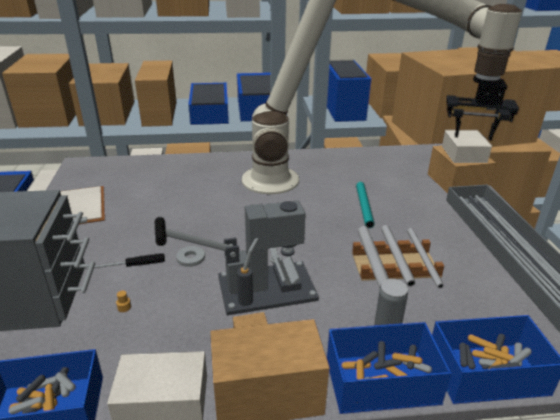

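View pics/top0.png

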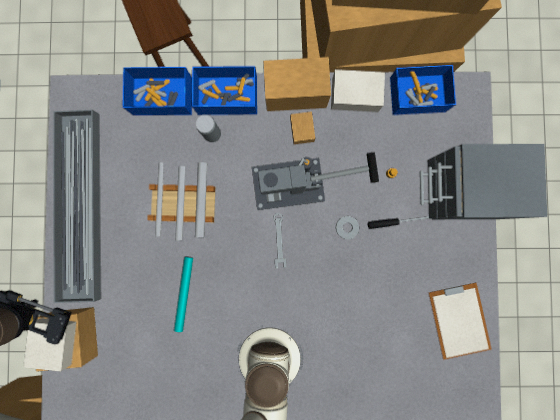

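The scene view shows three metal tubes in the cradle at about (372,255), (397,255) and (425,257). The press is at (270,260) with its lever to the left, grip at (160,231). In the top view the tubes are at (201,200), (181,203) and (159,200), the turquoise look-alike is at (183,295), and the lever grip is at (373,167). The tube at (201,200) looks thickest. I'll confirm that in a crop.

```bash
cat > h.py <<'E'
from station import *
import cv2,numpy as np
def ray(c,px):
    K=np.array([[c["fx"],0,c["cx"]],[0,c["fy"],c["cy"]],[0,0,1]])
    u=cv2.undistortPoints(np.array(px,float).reshape(-1,1,2),K,np.array(c["D"])).reshape(-1,2)
    d=np.c_[u[:,0],-u[:,1],-np.ones(len(u))]
    T=np.array(c["world_from_camera"]); return T[:3,3],d@T[:3,:3].T
def onz(c,px,z):
    o,d=ray(c,px); return o+d*((z-o[2])/d[:,2])[:,None]
def tri(c1,p1,c2,p2):
    o1,d1=ray(c1,p1);o2,d2=ray(c2,p2);d1=d1[0]/np.linalg.norm(d1[0]);d2=d2[0]/np.linalg.norm(d2[0])
    t=np.linalg.lstsq(np.c_[d1,-d2],o2-o1,rcond=None)[0];a=o1+t[0]*d1;b=o2+t[1]*d2
    return (a+b)/2,np.linalg.norm(a-b)
def proj(c,P):
    T=np.linalg.inv(np.array(c["world_from_camera"]));P=np.atleast_2d(P)@T[:3,:3].T+T[:3,3]
    K=np.array([[c["fx"],0,c["cx"]],[0,c["fy"],c["cy"]],[0,0,1]])
    return cv2.projectPoints(P*[1,-1,-1],np.zeros(3),np.zeros(3),K,np.array(c["D"]))[0].reshape(-1,2)
E
python3 - <<'E'
from h import *
t=capture("top");im=t["image"]
a=cv2.resize(im[150:250,140:225],None,fx=4,fy=4,interpolation=cv2.INTER_CUBIC)
b=cv2.resize(im[145:220,240:390],None,fx=5,fy=5,interpolation=cv2.INTER_CUBIC)[:, :]
s=capture("scene")["image"]
d=cv2.resize(s[190:315,150:330],None,fx=4,fy=4,interpolation=cv2.INTER_CUBIC)
cv2.imwrite("pics/a.png",a);cv2.imwrite("pics/b.png",b);cv2.imwrite("pics/d.png",d)
g=im.astype(int)
hsv=cv2.cvtColor(im,cv2.COLOR_BGR2HSV)
m=((hsv[...,1]<40)&(hsv[...,2]>128)).astype(np.uint8)
sub=np.zeros_like(m);sub[155:245,145:215]=m[155:245,145:215]
for c in cv2.findContours(sub,cv2.RETR_EXTERNAL,cv2.CHAIN_APPROX_NONE)[0]:
    if cv2.contourArea(c)<100: continue
    r=cv2.minAreaRect(c);p=cv2.boxPoints(r)
    s4=sorted(p.tolist(),key=lambda q:q[1]);e=[np.mean(s4[:2],0),np.mean(s4[2:],0)]
    w=onz(t,e,0.05);print(np.round(r[0],1),np.round(r[1],1),cv2.contourArea(c),"ends@z.05",np.round(w,4).tolist(),"len",np.linalg.norm(w[0]-w[1]))
E
```

```text
[179.5 199.5] [89. 69.] 5776.5 ends@z.05 [[0.6587, 0.2847, 0.05], [0.3729, 0.2818, 0.05]] len 0.285858004636454
```

View pics/a.png

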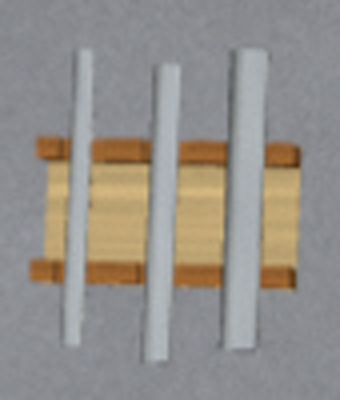

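View pics/b.png

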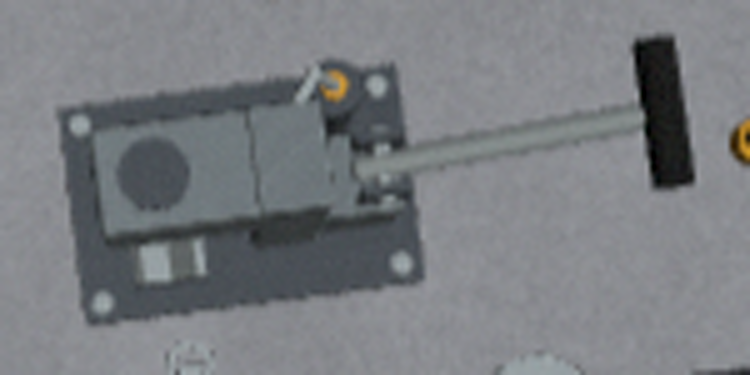

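View pics/d.png

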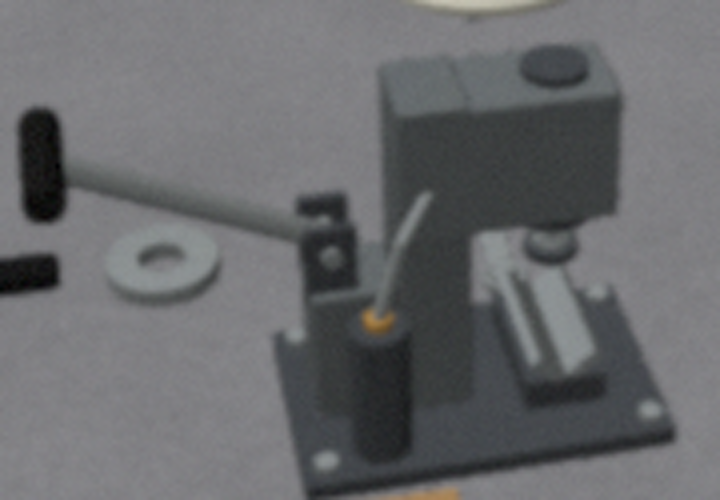

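Candidates, in crop a: left tube at pixel (159,200), about 4 px wide; middle tube (181,203), about 5.5 px; right tube (201,200), about 9 px. The turquoise tube at (183,295) is excluded. The right tube is clearly the thickest bare-metal one, so it is tube_30. Crops b and d show the press base corners, the ram cap, the vee and the lever grip. The press is yawed about +8°.

```bash
python3 - <<'E'
from h import *
t=capture("top");s=capture("scene")
im=cv2.cvtColor(t["image"],cv2.COLOR_BGR2HSV)
m=((im[...,1]<45)&(im[...,2]>150)).astype(np.uint8);sub=np.zeros_like(m);sub[155:245,190:215]=m[155:245,190:215]
c=max(cv2.findContours(sub,cv2.RETR_EXTERNAL,cv2.CHAIN_APPROX_NONE)[0],key=cv2.contourArea)
r=cv2.minAreaRect(c);print("tube rect",r)
e=onz(t,[(202.2,162.2),(200,237.2)],0.045);print("tube ends",e.round(4).tolist(),np.linalg.norm(e[0]-e[1]),"mid",e.mean(0),"yaw",np.degrees(np.arctan2(*(e[0]-e[1])[1::-1])))
b=lambda x,y:(240+x/5,145+y/5); d=lambda x,y:(150+x/4,190+y/4)
C=onz(t,[b(58,107),b(88,323),b(423,277),b(395,65)],0.014);print("base",C.round(4).tolist())
ux=(C[0]-C[1]+C[3]-C[2]);uy=(C[0]-C[3]+C[1]-C[2]);yx=np.arctan2(ux[1],ux[0]);yy=np.arctan2(-uy[0],uy[1]);print("yaws",np.degrees([yx,yy]),np.linalg.norm(ux)/2,np.linalg.norm(uy)/2)
yaw=(yx+yy)/2
R=np.array([[np.cos(yaw),-np.sin(yaw),0],[np.sin(yaw),np.cos(yaw),0],[0,0,1]])
O=(C[0]+C[1])/2-R@[.0075,.060,0];print("origin from base",O)
P,er=tri(t,b(153,173),s,d(554,65));print("cap",P,er)
P,er=tri(t,b(664,112),s,d(42,165));print("grip",P,er,"in press",R.T@(P-O))
print("scene base corners", onz(s,[d(673,435),d(606,285),d(308,495),d(276,335)],0.014).round(4).tolist())
# vee predicted
for z in(.030,.034,.038):print("vee end rims",z,[((q-[150,190])*4).round(0).tolist() for q in proj(s,[O*[1,1,0]+R@[.045,y,z+.017] for y in(-.017,.017)])])
print("can",onz(t,[(208,128)],0.13).round(3),"grip geom", (O*[1,1,0]+R@[0,-.135-.17*np.cos(.45),.13+.17*np.sin(.45)]))
E
```

```text
tube rect ((201.2327423095703, 199.5430908203125), (7.810029029846191, 75.39907836914062), 3.3664605617523193)
tube ends [[0.6357, 0.2121, 0.045], [0.3942, 0.2175, 0.045]] 0.24159994005475463 mid [0.51497462 0.21481701 0.045     ] yaw -1.2787871663960677
base [[0.6262, 0.0549, 0.014], [0.4834, 0.0352, 0.014], [0.5127, -0.1846, 0.014], [0.653, -0.1676, 0.014]]
yaws [7.40210658 7.22825688] 0.1427355618529565 0.2228830963006898
origin from base [ 0.55499013 -0.01544435  0.014     ]
cap [ 0.55479309 -0.0135628   0.22837677] 0.0011254717542510894
grip [ 0.59105772 -0.29954887  0.20321012] 0.0026283352282495996 in press [-0.00040027 -0.28638452  0.18921012]
scene base corners [[0.6332, 0.0528, 0.014], [0.4853, 0.0349, 0.014], [0.662, -0.1644, 0.014], [0.5157, -0.1816, 0.014]]
vee end rims 0.03 [[535.0, 367.0], [590.0, 358.0]]
vee end rims 0.034 [[535.0, 361.0], [590.0, 353.0]]
vee end rims 0.038 [[536.0, 356.0], [591.0, 348.0]]
can [[0.725 0.178 0.13 ]] grip geom [ 0.59167011 -0.30117563  0.20394414]
```

Measurements agree. The press origin is about (0.555, -0.0145) with yaw 7.3°, and the grip lies where the geometry predicts. tube_30 is centred at (0.515, 0.215), yaw about -1.5°, measured length 0.2416. I'll grip it 80 mm from its centre on the -x side, at (0.435, 0.2166), with the fingers opened to 50 mm so they clear the neighbouring tube.

Call:
move_arm(
  targets="0.6 -1 0 0.25;0.6 -1 0 0.25;0.6 -1 0 0.25;0.6 -1 0 0.25;0.6 -1 0 0.25;0.6 -1 0 0.25;0.6 -1 0 0.25;0.6 -1 0 0.25;0.6 -1 0 0.25;0.6 -1 0 0.25",
  gripper=50,
)

```text
time_s: 1.13
tcp_pos: [0.3528, 0.34, 0.2227]
ee_rot: [[0.994, -0.11, 0.0], [-0.11, -0.994, 0.0], [0.0, -0.0, -1.0]]
wrist_force: [0.2, -0.3, 0.0]
gripper_width: 0.581
gripper_force: 0.0
```

Call:
move_arm(
  targets="0.6 -1 0 0.2;0.6 -1 0 0.2;0.6 -1 0 0.2;0.6 -1 0 0.2;0.6 -1 0 0.2;0.3 0 -0.5 0;0 0 -1 0;0 0 -1 0;0 0 -1 0;0 0 0 0",
)

```text
time_s: 1.97
tcp_pos: [0.4321, 0.2138, 0.1307]
ee_rot: [[1.0, -0.026, -0.008], [-0.026, -1.0, -0.006], [-0.008, 0.006, -1.0]]
wrist_force: [-0.5, -0.2, -0.9]
gripper_width: 0.575
gripper_force: 0.0
```

Call:
move_arm(
  targets="0 0 -0.8 0;0 0 -0.8 0;0 0 -0.8 0;0 0 -0.8 0;0 0 -0.6 0;0 0 -0.5 0;0 0 -0.3 0;0 0 0 0;0 0 0 0",
)

```text
time_s: 2.72
tcp_pos: [0.4336, 0.2156, 0.0198]
ee_rot: [[1.0, -0.025, -0.003], [-0.025, -1.0, -0.002], [-0.003, 0.002, -1.0]]
wrist_force: [-4.7, -0.2, -3.8]
gripper_width: 0.571
gripper_force: 2.4
```

```bash
python3 - <<'E'
from h import *
t=capture("top");s=capture("scene");q=sense();print(q["tcp_pos"],q["wrist_force"],q["gripper_width"])
a=cv2.resize(t["image"][150:270,140:260],None,fx=4,fy=4,interpolation=cv2.INTER_CUBIC)
b=cv2.resize(s["image"][160:300,330:450],None,fx=3.43,fy=3.43,interpolation=cv2.INTER_CUBIC)[:480]
cv2.imwrite("pics/e.png",np.hstack([a[:480],cv2.resize(b,(320,480))]))
E
```

```text
[0.43360289 0.21560415 0.01999994] [-5.1107909   0.21246075 -4.30753663] 0.5752290914206495
```

View pics/e.png

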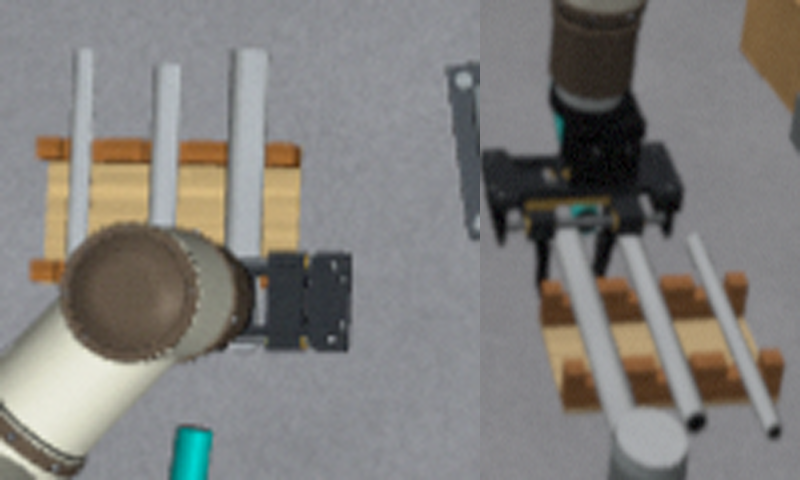

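The view shows the fingers straddling tube_30 at crop (248,290). The tube sits about 10 mm towards the robot in the cradle, so the -x rail edge is near x = 0.445 and the fingers graze it (-5 N). I'll back off 8 mm before closing.

Call:
move_arm(
  targets="-0.15 0 0 0;-0.15 0 0 0;0 0 0 0;0 0 0 0",
)

```text
time_s: 3.15
tcp_pos: [0.4284, 0.2173, 0.0211]
ee_rot: [[1.0, -0.023, 0.003], [-0.023, -1.0, 0.002], [0.003, -0.002, -1.0]]
wrist_force: [-1.2, 0.1, -0.9]
gripper_width: 0.575
gripper_force: 0.0
```

Call:
move_arm(
  targets="0 0 0 0;0 0 0 0;0 0 0 0;0 0 0 0;0 0 0 0;0 0 0 0;0 0 0 0;0 0 0 0;0 0 0 0;0 0 0 0",
  gripper=0,
)

```text
time_s: 3.98
tcp_pos: [0.4277, 0.2166, 0.0202]
ee_rot: [[1.0, -0.024, 0.001], [-0.024, -1.0, 0.001], [0.001, -0.001, -1.0]]
wrist_force: [0.5, 0.6, -0.3]
gripper_width: 0.334
gripper_force: 30.0
```

Call:
move_arm(
  targets="0 0 0.2 0;0 0 0.3 0;0 0 0.4 0;0 0 0.5 0;0 0 0.5 0;0 0 0.5 0;0 0 0.5 0;0 0 0.4 0;0 0 0.2 0;0 0 0 0",
)

```text
time_s: 4.82
tcp_pos: [0.4272, 0.2162, 0.1086]
ee_rot: [[1.0, -0.025, 0.001], [-0.025, -1.0, 0.001], [0.001, -0.001, -1.0]]
wrist_force: [-0.9, -0.0, -3.4]
gripper_width: 0.337
gripper_force: 30.0
```

```bash
python3 - <<'E'
from h import *
t=capture("top");s=capture("scene");q=sense();print(q["tcp_pos"],q["wrist_force"],q["moment"],q["gripper_width"])
a=cv2.resize(t["image"][150:270,140:260],None,fx=4,fy=4,interpolation=cv2.INTER_CUBIC)
b=cv2.resize(s["image"][130:300,330:450],(339,480),interpolation=cv2.INTER_CUBIC)
cv2.imwrite("pics/f.png",np.hstack([a,b])[:,:800])
E
```

```text
[0.42662749 0.2156988  0.10714762] [-0.52108729 -0.36442093 -2.8141946 ] [-0.00492835  0.28328024  0.04851851] 0.33286580678829925
```

View pics/f.png

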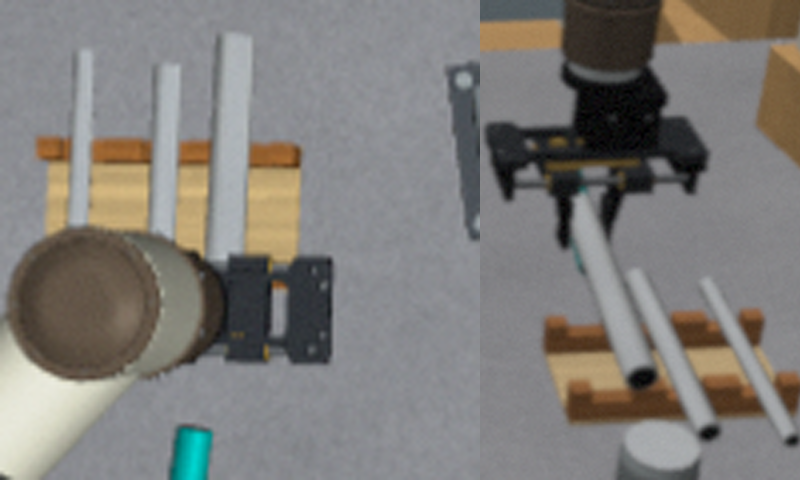

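```bash
python3 - <<'E'
from h import *
t=capture("top");s=capture("scene")
print(tri(t,(198.75,158.9),s,(386.6,262.5)))
for dz in(0,-.01,-.02):
  e=np.array([.4266+.211,.211,.126+dz]);print(dz,proj(t,e+[0,0,.015]),proj(s,e))
E
```

```text
(array([0.63416663, 0.208181  , 0.11199302]), np.float64(0.0018772265885922833))
0 [[196.08573677 156.10458519]] [[389.44461868 258.42979986]]
-0.01 [[196.80739571 156.72117667]] [[388.87964257 261.90839868]]
-0.02 [[197.51712835 157.32757501]] [[388.3203211  265.35445486]]
```

The tube is lifted and drooping about 4° in the grip: its far end is at (0.634, 0.208, 0.112) and the grasp height is 0.126. That is acceptable for entry. Next I carry it to a point beside the press, turn it +8.75° and lower to about 0.062.

Call:
move_arm(
  targets="0.05 -0.2 0 0.1;0.1 -0.4 0 0.2;0.12 -0.5 0 0.25;0.15 -0.6 0 0.25;0.15 -0.6 0 0.25;0.15 -0.6 -0.2 0.25;0.1 -0.4 -0.4 0.25;0.1 -0.4 -0.5 0.2;0 0 -0.5 0;0 0 -0.2 0",
)

```text
time_s: 5.85
tcp_pos: [0.4491, 0.1221, 0.0606]
ee_rot: [[0.992, 0.127, -0.004], [0.127, -0.992, -0.002], [-0.004, 0.002, -1.0]]
wrist_force: [-1.0, 0.9, -2.9]
gripper_width: 0.341
gripper_force: 30.0
```

Call:
move_arm(
  targets="0 0 0 0;0 0 0 0;0 0 0 0",
)

```text
time_s: 6.1
tcp_pos: [0.4509, 0.1243, 0.063]
ee_rot: [[0.992, 0.129, 0.001], [0.129, -0.992, 0.0], [0.001, -0.0, -1.0]]
wrist_force: [1.1, -0.5, -2.4]
gripper_width: 0.335
gripper_force: 30.0
```

```bash
python3 - <<'E'
from h import *
t=capture("top");s=capture("scene");q=sense();print(q["tcp_pos"],np.round(q["ee_rot"],3).tolist(),q["wrist_force"],q["moment"])
a=cv2.resize(t["image"][140:260,190:310],None,fx=4,fy=4,interpolation=cv2.INTER_CUBIC)
b=cv2.resize(s["image"][190:310,250:360],(320,349),interpolation=cv2.INTER_CUBIC)
c=np.zeros((480,800,3),np.uint8);c[:,:480]=a;c[:349,480:]=b
cv2.imwrite("pics/g.png",c)
E
```

```text
[0.45086014 0.12435303 0.06324133] [[0.992, 0.129, 0.001], [0.129, -0.992, 0.001], [0.001, -0.001, -1.0]] [-0.36021009  0.23871738 -2.66137397] [-0.04586091  0.1666937  -0.0499031 ]
```

View pics/g.png

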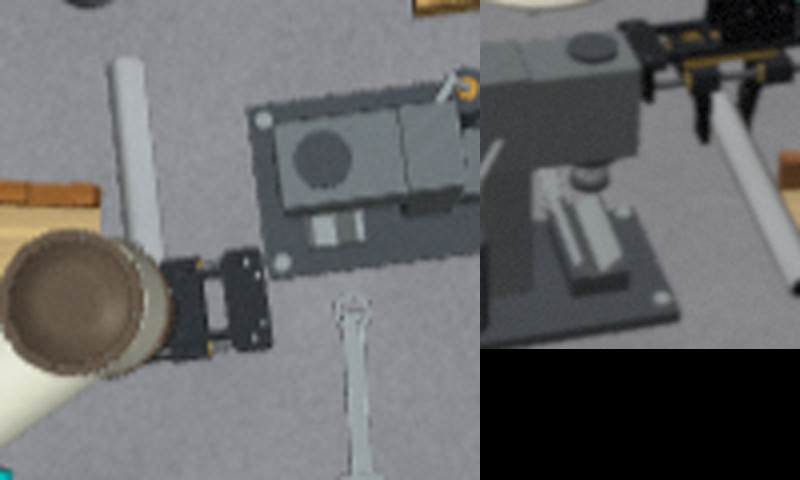

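The tube is beside the press at crop (130,150), parallel to the groove. The scene part shows its far end at about pixel (358.6,288). Checking the droop numerically, then going in.

```bash
python3 - <<'E'
from h import *
s=capture("scene");t=capture("top")
for dz in(0,-.01,-.02,-.03):
  e=np.array([.4509+.2065,.1243+.0265,.082+dz]);print(dz,proj(s,e),proj(t,e+[0,0,.015]))
E
```

```text
0 [[363.95438474 280.5926551 ]] [[218.59114323 152.29126843]]
-0.01 [[363.51215061 283.96489217]] [[219.10620282 152.9167389 ]]
-0.02 [[363.07429572 287.30582063]] [[219.61304608 153.53222961]]
-0.03 [[362.64075169 290.61590302]] [[220.11186787 154.13797727]]
```

Droop is now about 5.5°. I'll raise 3 mm, which keeps the tube clear of both the rims and the pad, and slide in along -y of the press.

Call:
move_arm(
  targets="0.04 -0.3 0.12 0;0.06 -0.5 0 0;0.08 -0.7 0 0;0.1 -0.8 0 0;0.1 -0.8 0 0;0.1 -0.8 0 0;0.08 -0.7 0 0;0.07 -0.6 0 0;0.06 -0.5 0 0;0.03 -0.3 0 0",
)

```text
time_s: 7.13
tcp_pos: [0.4683, -0.0277, 0.0659]
ee_rot: [[0.992, 0.127, 0.0], [0.127, -0.992, -0.0], [0.0, 0.0, -1.0]]
wrist_force: [0.1, -0.5, -2.7]
gripper_width: 0.34
gripper_force: 30.0
```

Call:
move_arm(
  targets="0 0 0 0;0 0 0 0;0 0 0 0",
)

```text
time_s: 7.38
tcp_pos: [0.4684, -0.0259, 0.0657]
ee_rot: [[0.992, 0.128, 0.0], [0.128, -0.992, 0.0], [0.0, -0.0, -1.0]]
wrist_force: [-1.1, 0.1, -3.2]
gripper_width: 0.335
gripper_force: 30.0
```

Call:
move_arm(
  targets="0 0 -0.1 0;0 0 -0.1 0;0 0 0 0",
)

```text
time_s: 7.63
tcp_pos: [0.4679, -0.0258, 0.06]
ee_rot: [[0.992, 0.129, -0.001], [0.129, -0.992, -0.0], [-0.001, 0.0, -1.0]]
wrist_force: [0.2, -0.3, -3.0]
gripper_width: 0.334
gripper_force: 30.0
```

Call:
move_arm(
  targets="0 0 -0.12 0;0 0 -0.12 0;0 0 -0.12 0;0 0 0 0",
)

```text
time_s: 7.97
tcp_pos: [0.4685, -0.026, 0.0511]
ee_rot: [[0.992, 0.129, 0.0], [0.129, -0.992, 0.0], [0.0, 0.0, -1.0]]
wrist_force: [-0.7, 0.9, -0.2]
gripper_width: 0.338
gripper_force: 30.0
```

Call:
move_arm(
  targets="0 0 -0.1 0;0 0 -0.06 0;0 0 0 0",
)

```text
time_s: 8.22
tcp_pos: [0.4685, -0.0261, 0.0475]
ee_rot: [[0.992, 0.128, 0.0], [0.128, -0.992, 0.0], [0.0, -0.0, -1.0]]
wrist_force: [-2.1, 2.0, 1.8]
gripper_width: 0.337
gripper_force: 30.0
```

Call:
move_arm(
  targets="0 0.06 -0.06 0;0 0 -0.06 0;0 0 0 0",
)

```text
time_s: 8.47
tcp_pos: [0.4689, -0.0245, 0.0446]
ee_rot: [[0.992, 0.128, 0.001], [0.128, -0.992, 0.0], [0.001, -0.0, -1.0]]
wrist_force: [-0.4, 1.3, 1.1]
gripper_width: 0.337
gripper_force: 30.0
```

Call:
move_arm(
  targets="0 0 -0.06 0;0 0 -0.06 0;0 0 0 0",
)

```text
time_s: 8.72
tcp_pos: [0.4687, -0.0247, 0.0414]
ee_rot: [[0.992, 0.128, 0.001], [0.128, -0.992, 0.0], [0.001, 0.0, -1.0]]
wrist_force: [-0.4, 1.0, 1.1]
gripper_width: 0.333
gripper_force: 30.0
```

Call:
move_arm(
  targets="0 0.02 -0.06 0;0 0 -0.04 0;0 0 0 0",
)

```text
time_s: 8.97
tcp_pos: [0.4685, -0.0242, 0.0392]
ee_rot: [[0.992, 0.128, 0.0], [0.128, -0.992, -0.0], [0.0, 0.0, -1.0]]
wrist_force: [-1.4, 1.2, 3.4]
gripper_width: 0.335
gripper_force: 30.0
```

Call:
move_arm(
  targets="0 0 -0.04 0;0 0 -0.04 0;0 0 0 0",
)

```text
time_s: 9.22
tcp_pos: [0.4683, -0.0241, 0.0374]
ee_rot: [[0.992, 0.128, -0.0], [0.128, -0.992, -0.0], [-0.0, 0.0, -1.0]]
wrist_force: [-2.3, 2.2, 6.8]
gripper_width: 0.335
gripper_force: 30.1
```

Force is rising at TCP z of about 0.038, so vee is about 0.036 high and the tube is now seated at both ends of the block. I'll ease off slightly and open.

Call:
move_arm(
  targets="0 0.03 0.03 0;0 0 0 0",
)

```text
time_s: 9.38
tcp_pos: [0.4684, -0.0234, 0.0379]
ee_rot: [[0.992, 0.128, 0.0], [0.128, -0.992, 0.0], [0.0, 0.0, -1.0]]
wrist_force: [-0.4, 0.5, 3.0]
gripper_width: 0.336
gripper_force: 30.0
```

Call:
move_arm(
  targets="0 0 0 0;0 0 0 0;0 0 0 0;0 0 0 0;0 0 0 0;0 0 0 0;0 0 0 0",
  gripper=50,
)

```text
time_s: 9.97
tcp_pos: [0.4683, -0.0235, 0.0377]
ee_rot: [[0.992, 0.128, -0.0], [0.128, -0.992, -0.0], [-0.0, 0.0, -1.0]]
wrist_force: [-0.0, -0.1, -0.4]
gripper_width: 0.567
gripper_force: 0.0
```

```bash
python3 - <<'E'
from h import *
t=capture("top");s=capture("scene");q=sense();print(q["tcp_pos"],q["wrist_force"],q["gripper_width"],q["gripper_force"])
a=cv2.resize(t["image"][140:260,220:320],(400,480),interpolation=cv2.INTER_CUBIC)
b=cv2.resize(s["image"][190:310,240:340],(400,480),interpolation=cv2.INTER_CUBIC)
cv2.imwrite("pics/h.png",np.hstack([a,b]))
yaw=np.radians(7.3);R=np.array([[np.cos(yaw),-np.sin(yaw),0],[np.sin(yaw),np.cos(yaw),0],[0,0,1]])
for z in(.030,.036):
  e=np.array([.555,-.0145,z+.021])+R@[.12,0,0];print((proj(s,e)-[240,190])*4,(proj(t,e+[0,0,.015])-[220,140])*4)
E
```

```text
[ 0.4683685  -0.02344934  0.03776696] [0.62987785 0.39018442 0.62171698] 0.5785800602909835 0.0
[[238.64101361 440.65010901]] [[189.4772207   34.93561676]]
[[238.98300656 432.62793521]] [[189.18644084  33.38295801]]
```

View pics/h.png

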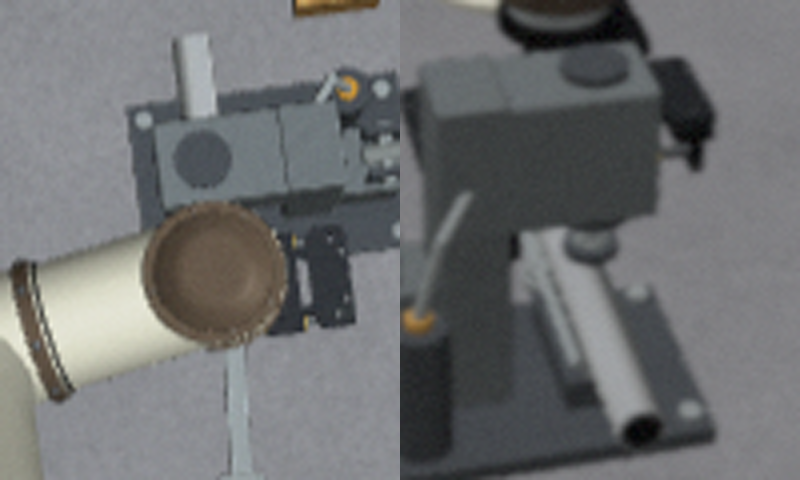

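The tube lies in the vee under the pad. Its far end is at scene crop (240,428), where (239,432) is predicted for a centred tube, and the gripper force is 0. I'll withdraw straight up, close the fingers in free air and go over the lever grip.

Call:
move_arm(
  targets="0 0 0.3 0;0 0 0.6 0;0 0 1 0;0 0 1 0;0 0 1 0;0 0 1 0;0 0 1 0;0 0 1 0;0 0 1 0;0 0 1 0",
)

```text
time_s: 10.9
tcp_pos: [0.4678, -0.0236, 0.2623]
ee_rot: [[0.992, 0.128, 0.001], [0.128, -0.992, 0.0], [0.001, -0.0, -1.0]]
wrist_force: [1.0, 0.7, -0.4]
gripper_width: 0.576
gripper_force: 0.0
```

Call:
move_arm(
  targets="0.2 -0.5 0 0;0.4 -0.9 0 0;0.4 -0.9 0 0;0.4 -0.9 0 0;0.4 -0.9 0 0;0.4 -0.9 0 0;0.4 -0.9 0 0;0.4 -0.9 0 0;0.4 -0.9 0 0;0.4 -0.9 0 0",
  gripper=0,
)

```text
time_s: 11.73
tcp_pos: [0.5634, -0.2396, 0.2608]
ee_rot: [[0.992, 0.128, 0.0], [0.128, -0.992, 0.0], [0.0, -0.0, -1.0]]
wrist_force: [-0.3, -0.3, 0.8]
gripper_width: 0.012
gripper_force: 0.0
```

Call:
move_arm(
  targets="0.4 -0.9 0 0;0.4 -0.9 0 0;0.3 -0.6 0 0;0.04 -0.3 0 0;0 0 0 0;0 0 0 0;0 0 0 0",
)

```text
time_s: 12.32
tcp_pos: [0.5914, -0.3051, 0.2607]
ee_rot: [[0.992, 0.129, 0.0], [0.129, -0.992, 0.0], [0.0, -0.0, -1.0]]
wrist_force: [-0.4, 0.5, -0.1]
gripper_width: 0.006
gripper_force: 0.0
```

```bash
python3 - <<'E'
from h import *
s=capture("scene");t=capture("top");q=sense();print(q["tcp_pos"],q["wrist_force"],q["gripper_width"])
a=cv2.resize(t["image"][130:230,260:420],(640,400),interpolation=cv2.INTER_CUBIC)[:, :400]
b=cv2.resize(s["image"][150:300,130:330],(400,300),interpolation=cv2.INTER_CUBIC)
c=cv2.resize(s["image"][215:265,270:320],(300,300),interpolation=cv2.INTER_CUBIC)
o=np.zeros((600,800,3),np.uint8);o[:300,:400]=b;o[:300,450:750]=c;o[300:,:480]=cv2.resize(t["image"][130:230,260:420],(480,300));cv2.imwrite("pics/i.png",o)
E
```

```text
[ 0.59162351 -0.30492329  0.26095185] [-0.15715925  0.42259676  0.06752005] 0.002756194980019031
```

View pics/i.png

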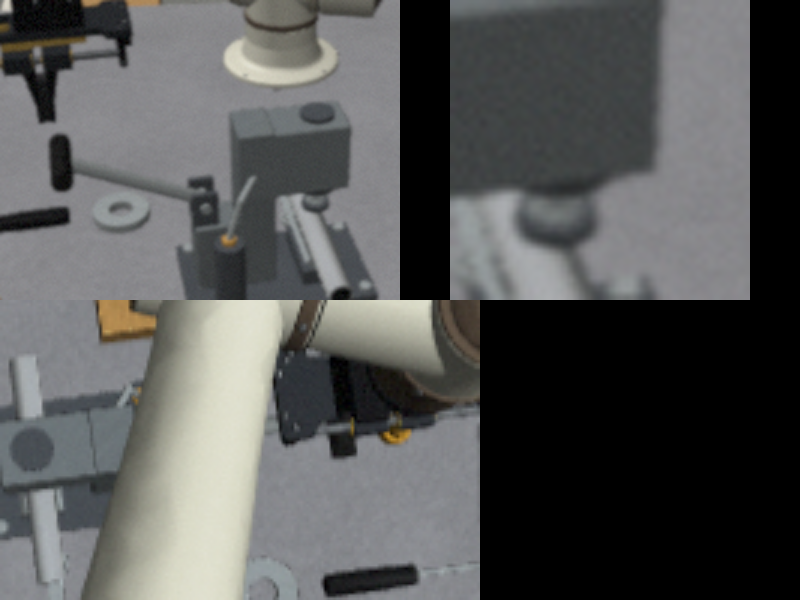

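The lever is up at crop (60,160), the closed fingers are above the grip bar, and the pad at (555,215) is clear above the tube. First stroke.

Call:
move_arm(
  targets="0 0 -0.8 0;0 0 -0.8 0;0 0 -0.4 0;0 0 -0.4 0;0 0 -0.4 0;0 0 -0.4 0;0 0 -0.4 0;0 0 0 0;0 0 0 0",
)

```text
time_s: 13.17
tcp_pos: [0.5934, -0.3081, 0.1741]
ee_rot: [[0.992, 0.129, 0.005], [0.129, -0.992, -0.006], [0.004, 0.006, -1.0]]
wrist_force: [-1.5, -4.1, 8.2]
gripper_width: 0.009
gripper_force: 4.1
```

Call:
move_arm(
  targets="0 0 -0.4 0;0 0 -0.4 0;0 0 -0.4 0;0 0 0 0;0 0 0 0",
)

```text
time_s: 13.58
tcp_pos: [0.5939, -0.3083, 0.1442]
ee_rot: [[0.992, 0.129, 0.006], [0.129, -0.992, -0.006], [0.005, 0.006, -1.0]]
wrist_force: [-0.5, -4.4, 7.9]
gripper_width: 0.007
gripper_force: 3.9
```

Call:
move_arm(
  targets="0 0 -0.4 0;0 0 -0.4 0;0 0 -0.4 0;0 0 -0.3 0;0 0 -0.2 0;0 0 0 0;0 0 0 0",
)

```text
time_s: 14.17
tcp_pos: [0.5937, -0.3065, 0.1012]
ee_rot: [[0.992, 0.13, 0.004], [0.13, -0.992, -0.003], [0.004, 0.003, -1.0]]
wrist_force: [-1.7, -0.7, 9.8]
gripper_width: 0.008
gripper_force: 4.4
```

Call:
move_arm(
  targets="0 0 -0.15 0;0 0 -0.15 0;0 0 0 0;0 0 0 0",
)

```text
time_s: 14.5
tcp_pos: [0.5935, -0.3052, 0.0937]
ee_rot: [[0.992, 0.13, 0.004], [0.13, -0.992, -0.001], [0.004, 0.002, -1.0]]
wrist_force: [-1.6, 3.8, 10.1]
gripper_width: 0.006
gripper_force: 5.2
```

Call:
move_arm(
  targets="0 0 0.5 0;0 0 0.8 0;0 0 0.8 0;0 0 0.8 0;0 0 0.8 0;0 0 0.8 0;0 0 0.8 0;0 0 0 0;0 0 0 0;0 0 0 0",
)

```text
time_s: 15.33
tcp_pos: [0.5914, -0.3052, 0.2221]
ee_rot: [[0.992, 0.128, -0.001], [0.128, -0.992, 0.001], [-0.001, -0.001, -1.0]]
wrist_force: [-0.5, 0.2, -1.0]
gripper_width: 0.011
gripper_force: 0.0
```

```bash
cat > pad.py <<'E'
# dark pad/tube columns: row profile through pad in scene view, and predicted rows
from h import *
s=capture("scene");q=sense();print(q["time_s"],q["tcp_pos"],q["wrist_force"])
for z in(.099,.089,.079,.073):print(z,proj(s,[[.555,-.0145,z],[.572,-.0125,z]]).round(1).tolist())
g=cv2.cvtColor(s["image"],cv2.COLOR_BGR2GRAY);x=288
print([(r,int(g[r,x-2:x+3].mean())) for r in range(240,274)])
g0=cv2.imread("pics/scene0.png",0);print("start",[(r,int(g0[r,x-2:x+3].mean())) for r in range(240,274)])
for n,a in(("now",g),):
  roi=a[195:240,140:240];m=(roi<45).astype(np.uint8);ys,xs=np.nonzero(m[:,:40]);print("grip px",xs.mean()+140,ys.mean()+195,len(xs))
E
python3 pad.py
```

```text
15.3833 [ 0.59120963 -0.30527535  0.2214649 ] [0.88411222 0.68763616 0.03293773]
0.099 [[286.8, 252.1], [288.5, 256.3]]
0.089 [[286.7, 255.5], [288.4, 259.7]]
0.079 [[286.7, 258.7], [288.4, 263.0]]
0.073 [[286.6, 260.7], [288.3, 265.0]]
[(240, 64), (241, 64), (242, 66), (243, 65), (244, 62), (245, 54), (246, 46), (247, 53), (248, 73), (249, 94), (250, 114), (251, 115), (252, 108), (253, 104), (254, 97), (255, 84), (256, 70), (257, 55), (258, 68), (259, 108), (260, 134), (261, 147), (262, 152), (263, 157), (264, 160), (265, 163), (266, 164), (267, 166), (268, 167), (269, 167), (270, 168), (271, 169), (272, 168), (273, 169)]
start [(240, 60), (241, 60), (242, 60), (243, 63), (244, 60), (245, 49), (246, 42), (247, 56), (248, 84), (249, 97), (250, 104), (251, 101), (252, 85), (253, 68), (254, 52), (255, 56), (256, 93), (257, 124), (258, 136), (259, 138), (260, 141), (261, 142), (262, 143), (263, 143), (264, 143), (265, 142), (266, 142), (267, 142), (268, 142), (269, 140), (270, 136), (271, 133), (272, 126), (273, 122)]
grip px 155.43362831858406 213.96991150442477 565
```

Ram came down about 9 mm (pad edge row 255.7 → 258.6). Second stroke.

Call:
move_arm(
  targets="0 0 -0.5 0;0 0 -0.6 0;0 0 -0.6 0;0 0 -0.6 0;0 0 -0.6 0;0 0 -0.6 0;0 0 -0.5 0;0 0 0 0;0 0 0 0",
)

```text
time_s: 16.13
tcp_pos: [0.5934, -0.3086, 0.1243]
ee_rot: [[0.992, 0.129, 0.004], [0.129, -0.992, -0.005], [0.003, 0.005, -1.0]]
wrist_force: [0.3, -4.5, 8.7]
gripper_width: 0.003
gripper_force: 3.8
```

Call:
move_arm(
  targets="0 0 -0.3 0;0 0 -0.3 0;0 0 -0.3 0;0 0 -0.2 0;0 0 0 0;0 0 0 0;0 0 0 0",
)

```text
time_s: 16.72
tcp_pos: [0.593, -0.3056, 0.097]
ee_rot: [[0.992, 0.129, 0.002], [0.129, -0.992, -0.001], [0.002, 0.001, -1.0]]
wrist_force: [-0.8, 3.0, 10.0]
gripper_width: 0.004
gripper_force: 4.8
```

Call:
move_arm(
  targets="0 0 0.5 0;0 0 0.8 0;0 0 0.8 0;0 0 0.8 0;0 0 0.8 0;0 0 0.8 0;0 0 0.8 0;0 0 0 0;0 0 0 0;0 0 0 0",
)

```text
time_s: 17.55
tcp_pos: [0.5911, -0.3054, 0.2258]
ee_rot: [[0.992, 0.128, -0.003], [0.128, -0.992, 0.002], [-0.003, -0.002, -1.0]]
wrist_force: [-0.1, -0.1, -0.6]
gripper_width: 0.008
gripper_force: 0.0
```

```bash
python3 pad.py
```

```text
17.6 [ 0.59098022 -0.30547266  0.22553699] [-0.92303334 -0.05120377 -0.71888299]
0.099 [[286.8, 252.1], [288.5, 256.3]]
0.089 [[286.7, 255.5], [288.4, 259.7]]
0.079 [[286.7, 258.7], [288.4, 263.0]]
0.073 [[286.6, 260.7], [288.3, 265.0]]
[(240, 65), (241, 64), (242, 66), (243, 65), (244, 64), (245, 54), (246, 47), (247, 51), (248, 71), (249, 84), (250, 88), (251, 87), (252, 97), (253, 114), (254, 113), (255, 110), (256, 111), (257, 107), (258, 89), (259, 73), (260, 54), (261, 64), (262, 108), (263, 144), (264, 157), (265, 161), (266, 163), (267, 167), (268, 168), (269, 168), (270, 169), (271, 169), (272, 168), (273, 168)]
start [(240, 60), (241, 60), (242, 60), (243, 63), (244, 60), (245, 49), (246, 42), (247, 56), (248, 84), (249, 97), (250, 104), (251, 101), (252, 85), (253, 68), (254, 52), (255, 56), (256, 93), (257, 124), (258, 136), (259, 138), (260, 141), (261, 142), (262, 143), (263, 143), (264, 143), (265, 142), (266, 142), (267, 142), (268, 142), (269, 140), (270, 136), (271, 133), (272, 126), (273, 122)]
grip px 155.31539888682747 214.1873840445269 539
```

Another 9.3 mm or so; about 5 to 8 mm of gap left. The pad should bite late in the third stroke, so I push that one in small steps from mid-stroke.

Call:
move_arm(
  targets="0 0 -0.5 0;0 0 -0.6 0;0 0 -0.6 0;0 0 -0.6 0;0 0 -0.5 0;0 0 -0.4 0;0 0 -0.3 0;0 0 0 0;0 0 0 0;0 0 0 0",
)

```text
time_s: 18.43
tcp_pos: [0.5934, -0.3089, 0.1425]
ee_rot: [[0.992, 0.129, 0.004], [0.129, -0.992, -0.006], [0.003, 0.006, -1.0]]
wrist_force: [0.7, -5.1, 8.6]
gripper_width: 0.005
gripper_force: 3.9
```

Call:
move_arm(
  targets="0 0 -0.2 0;0 0 -0.2 0;0 0 0 0;0 0 0 0;0 0 0 0",
)

```text
time_s: 18.85
tcp_pos: [0.5934, -0.309, 0.1326]
ee_rot: [[0.992, 0.129, 0.004], [0.129, -0.992, -0.006], [0.003, 0.006, -1.0]]
wrist_force: [0.1, -5.4, 8.4]
gripper_width: 0.009
gripper_force: 4.2
```

Call:
move_arm(
  targets="0 0 -0.2 0;0 0 -0.2 0;0 0 0 0;0 0 0 0;0 0 0 0",
)

```text
time_s: 19.27
tcp_pos: [0.5934, -0.3088, 0.1227]
ee_rot: [[0.992, 0.129, 0.004], [0.129, -0.992, -0.006], [0.003, 0.006, -1.0]]
wrist_force: [0.8, -4.6, 8.9]
gripper_width: 0.008
gripper_force: 4.5
```

Call:
move_arm(
  targets="0 0 -0.2 0;0 0 -0.2 0;0 0 0 0;0 0 0 0;0 0 0 0",
)

```text
time_s: 19.68
tcp_pos: [0.5933, -0.3082, 0.1128]
ee_rot: [[0.992, 0.129, 0.004], [0.129, -0.992, -0.005], [0.003, 0.005, -1.0]]
wrist_force: [-0.8, -2.7, 10.2]
gripper_width: 0.003
gripper_force: 5.1
```

Call:
move_arm(
  targets="0 0 -0.2 0;0 0 -0.15 0;0 0 0 0;0 0 0 0;0 0 0 0",
)

```text
time_s: 20.1
tcp_pos: [0.5931, -0.3071, 0.1041]
ee_rot: [[0.992, 0.129, 0.003], [0.129, -0.992, -0.003], [0.003, 0.004, -1.0]]
wrist_force: [-2.0, -0.1, 11.8]
gripper_width: 0.003
gripper_force: 5.9
```

Call:
move_arm(
  targets="0 0 -0.15 0;0 0 -0.1 0;0 0 0 0;0 0 0 0;0 0 0 0",
)

```text
time_s: 20.52
tcp_pos: [0.593, -0.3061, 0.098]
ee_rot: [[0.992, 0.13, 0.003], [0.13, -0.992, -0.002], [0.002, 0.002, -1.0]]
wrist_force: [-1.3, 4.2, 13.7]
gripper_width: 0.002
gripper_force: 6.8
```

The onset is clear: 10.0 N free against 13.7 N now, so the pad force is about 30 N. The stop is still about 14 mm lower, so I finish this stroke gently.

Call:
move_arm(
  targets="0 0 -0.1 0;0 0 -0.1 0;0 0 0 0;0 0 0 0;0 0 0 0",
)

```text
time_s: 20.93
tcp_pos: [0.5929, -0.3052, 0.0931]
ee_rot: [[0.992, 0.13, 0.002], [0.13, -0.992, -0.001], [0.002, 0.001, -1.0]]
wrist_force: [-2.7, 5.9, 14.8]
gripper_width: 0.009
gripper_force: 7.6
```

Call:
move_arm(
  targets="0 0 -0.1 0;0 0 -0.06 0;0 0 0 0;0 0 0 0;0 0 0 0",
)

```text
time_s: 21.35
tcp_pos: [0.5928, -0.3043, 0.0893]
ee_rot: [[0.992, 0.13, 0.002], [0.13, -0.992, 0.0], [0.002, -0.0, -1.0]]
wrist_force: [-2.3, 9.0, 16.4]
gripper_width: 0.004
gripper_force: 8.4
```

Resolved along the grip's path, the push rose from 8.9 N (free) to 12.8 N, so the pad force is about 40 N and the stroke was full. I'll let the lever spring up, then probe with a gentle fourth push to check the hold and add some margin.

Call:
move_arm(
  targets="0 0 0.5 0;0 0 0.8 0;0 0 0.8 0;0 0 0.8 0;0 0 0.8 0;0 0 0.8 0;0 0 0.8 0;0 0 0.2 0;0 0 0 0;0 0 0 0",
)

```text
time_s: 22.18
tcp_pos: [0.5912, -0.3056, 0.2219]
ee_rot: [[0.992, 0.128, -0.003], [0.128, -0.992, 0.001], [-0.002, -0.002, -1.0]]
wrist_force: [-0.6, -0.2, -0.8]
gripper_width: 0.004
gripper_force: 0.0
```

Call:
move_arm(
  targets="0 -0.05 -0.3 0;0 0 -0.3 0;0 0 -0.2 0;0 0 0 0;0 0 0 0;0 0 0 0",
)

```text
time_s: 22.68
tcp_pos: [0.5925, -0.3112, 0.2054]
ee_rot: [[0.992, 0.128, 0.003], [0.128, -0.992, -0.007], [0.002, 0.007, -1.0]]
wrist_force: [0.2, -9.4, 7.8]
gripper_width: 0.006
gripper_force: 4.9
```

Call:
move_arm(
  targets="0 0 -0.2 0;0 0 -0.1 0;0 0 0 0;0 0 0 0;0 0 0 0",
)

```text
time_s: 23.1
tcp_pos: [0.5929, -0.3128, 0.1999]
ee_rot: [[0.992, 0.128, 0.005], [0.128, -0.992, -0.01], [0.004, 0.011, -1.0]]
wrist_force: [-0.8, -10.9, 11.0]
gripper_width: 0.005
gripper_force: 7.1
```

Call:
move_arm(
  targets="0 -0.1 -0.15 0;0 -0.1 -0.1 0;0 0 0 0;0 0 0 0;0 0 0 0",
)

```text
time_s: 23.52
tcp_pos: [0.5932, -0.3155, 0.193]
ee_rot: [[0.992, 0.128, 0.005], [0.128, -0.992, -0.007], [0.004, 0.007, -1.0]]
wrist_force: [-1.0, -5.7, 11.3]
gripper_width: 0.005
gripper_force: 6.3
```

Call:
move_arm(
  targets="0 -0.05 -0.1 0;0 0 -0.1 0;0 0 0 0;0 0 0 0;0 0 0 0",
)

```text
time_s: 23.93
tcp_pos: [0.5935, -0.3169, 0.1888]
ee_rot: [[0.992, 0.129, 0.006], [0.129, -0.992, -0.007], [0.005, 0.008, -1.0]]
wrist_force: [-0.5, -4.7, 13.7]
gripper_width: 0.004
gripper_force: 7.0
```

Call:
move_arm(
  targets="0 0 -0.1 0;0 0 -0.1 0;0 0 0 0;0 0 0 0;0 0 0 0",
)

```text
time_s: 24.35
tcp_pos: [0.5938, -0.3178, 0.1847]
ee_rot: [[0.992, 0.129, 0.007], [0.129, -0.992, -0.009], [0.006, 0.01, -1.0]]
wrist_force: [-0.7, -6.1, 15.0]
gripper_width: 0.008
gripper_force: 8.1
```

Call:
move_arm(
  targets="0 -0.05 -0.1 0;0 0 -0.1 0;0 0 0 0;0 0 0 0;0 0 0 0",
)

```text
time_s: 24.77
tcp_pos: [0.5941, -0.3195, 0.1802]
ee_rot: [[0.992, 0.129, 0.008], [0.129, -0.992, -0.01], [0.007, 0.011, -1.0]]
wrist_force: [0.1, -8.9, 16.2]
gripper_width: 0.005
gripper_force: 8.3
```

The pad was holding: the lever is heavy right after the idle, at 13 N resolved, about 40 N on the pad. A little more to reach about 55 N.

Call:
move_arm(
  targets="0 0 -0.12 0;0 0 -0.12 0;0 0 0 0;0 0 0 0;0 0 0 0",
)

```text
time_s: 25.18
tcp_pos: [0.5943, -0.3208, 0.175]
ee_rot: [[0.992, 0.129, 0.009], [0.129, -0.992, -0.012], [0.008, 0.013, -1.0]]
wrist_force: [-1.8, -11.8, 15.7]
gripper_width: 0.007
gripper_force: 9.2
```

Call:
move_arm(
  targets="0 0 -0.1 0;0 0 -0.1 0;0 0 0 0;0 0 0 0;0 0 0 0",
)

```text
time_s: 25.6
tcp_pos: [0.5945, -0.3218, 0.1706]
ee_rot: [[0.992, 0.129, 0.01], [0.129, -0.992, -0.014], [0.008, 0.015, -1.0]]
wrist_force: [-1.8, -13.5, 17.3]
gripper_width: 0.006
gripper_force: 9.9
```

Resolved push is 14.8 N, about 55 N on the pad. The lever is clearly heavy, so I stop and let it up.

Call:
move_arm(
  targets="0 0 0.2 0;0 0 0.3 0;0 0 0.5 0;0 0 0.8 0;0 0 0.8 0;0 0 0.8 0;0 0 0.8 0;0 0 0.3 0;0 0 0 0;0 0 0 0",
)

```text
time_s: 26.43
tcp_pos: [0.5914, -0.3143, 0.2745]
ee_rot: [[0.992, 0.128, -0.002], [0.128, -0.992, 0.002], [-0.002, -0.002, -1.0]]
wrist_force: [0.5, -0.1, 0.2]
gripper_width: 0.008
gripper_force: 0.0
```

```bash
python3 pad.py; python3 - <<'E'
from h import *
s=capture("scene")["image"];a=cv2.imread("pics/i.png")
g=cv2.cvtColor(s,cv2.COLOR_BGR2HSV)
# tube far-end dark bore in scene, expected near (300,297); grip blob vs start
r=s[285:305,288:315].max(2);ys,xs=np.nonzero(r<45);print("bore px",xs.mean()+288,ys.mean()+285,len(xs))
for n,im in(("start",cv2.imread("pics/scene0.png")),("now",s)):
    m=(im[212:250,140:185].max(2)<50);ys,xs=np.nonzero(m);print(n,"grip",xs.mean()+140,ys.mean()+212,ys.min()+212,ys.max()+212,len(xs))
E
```

```text
26.4833 [ 0.59113849 -0.31419675  0.27392805] [ 0.0173015   0.13829488 -0.50547877]
0.099 [[286.8, 252.1], [288.5, 256.3]]
0.089 [[286.7, 255.5], [288.4, 259.7]]
0.079 [[286.7, 258.7], [288.4, 263.0]]
0.073 [[286.6, 260.7], [288.3, 265.0]]
[(240, 65), (241, 66), (242, 65), (243, 67), (244, 63), (245, 55), (246, 47), (247, 54), (248, 74), (249, 85), (250, 88), (251, 88), (252, 88), (253, 88), (254, 92), (255, 103), (256, 113), (257, 117), (258, 117), (259, 111), (260, 94), (261, 77), (262, 60), (263, 61), (264, 100), (265, 147), (266, 165), (267, 169), (268, 170), (269, 171), (270, 171), (271, 171), (272, 171), (273, 172)]
start [(240, 60), (241, 60), (242, 60), (243, 63), (244, 60), (245, 49), (246, 42), (247, 56), (248, 84), (249, 97), (250, 104), (251, 101), (252, 85), (253, 68), (254, 52), (255, 56), (256, 93), (257, 124), (258, 136), (259, 138), (260, 141), (261, 142), (262, 143), (263, 143), (264, 143), (265, 142), (266, 142), (267, 142), (268, 142), (269, 140), (270, 136), (271, 133), (272, 126), (273, 122)]
grip px 156.3453237410072 220.46043165467626 278
bore px 300.36 297.9 50
start grip 160.18145161290323 231.15725806451613 218 244 248
now grip 160.1275720164609 231.24279835390945 218 244 243
```

The lever is fully up (grip at its starting pixel), the pad is on the tube (edge row 264.2, z about 0.073) and the tube end is where it was. One light probe will confirm the held force.

Call:
move_arm(
  targets="0 0 -0.7 0;0 0 -0.7 0;0 0 -0.6 0;0 0 -0.5 0;0 0 -0.3 0;0 0 -0.2 0;0 -0.1 -0.2 0;0 0 0 0;0 0 0 0;0 0 0 0",
)

```text
time_s: 27.37
tcp_pos: [0.5916, -0.3205, 0.1979]
ee_rot: [[0.992, 0.128, 0.001], [0.128, -0.992, -0.006], [-0.0, 0.006, -1.0]]
wrist_force: [-1.1, -7.6, 5.9]
gripper_width: 0.007
gripper_force: 4.4
```

Call:
move_arm(
  targets="0 -0.1 -0.1 0;0 0 -0.1 0;0 0 0 0;0 0 0 0;0 0 0 0",
)

```text
time_s: 27.78
tcp_pos: [0.5919, -0.3225, 0.1927]
ee_rot: [[0.992, 0.128, 0.001], [0.128, -0.992, -0.005], [0.0, 0.005, -1.0]]
wrist_force: [-2.1, -7.2, 4.7]
gripper_width: 0.004
gripper_force: 4.4
```

Call:
move_arm(
  targets="0 0 -0.1 0;0 0 -0.06 0;0 0 0 0;0 0 0 0;0 0 0 0",
)

```text
time_s: 28.2
tcp_pos: [0.5921, -0.3235, 0.1896]
ee_rot: [[0.992, 0.128, 0.002], [0.128, -0.992, -0.007], [0.001, 0.007, -1.0]]
wrist_force: [-2.7, -9.1, 7.2]
gripper_width: 0.005
gripper_force: 5.7
```

The contact is too far out on the bar for a clean reading. I'll lift, move 10 mm inward and probe again.

Call:
move_arm(
  targets="0 0 0.5 0;0 0 0.8 0;0 0.3 0.4 0;0 0.25 0 0;0 0 0 0;0 0 0 0",
)

```text
time_s: 28.7
tcp_pos: [0.5913, -0.3046, 0.2284]
ee_rot: [[0.992, 0.129, -0.002], [0.129, -0.992, 0.002], [-0.002, -0.002, -1.0]]
wrist_force: [-0.5, -0.2, -0.7]
gripper_width: 0.008
gripper_force: 0.0
```

Call:
move_arm(
  targets="0 0 -0.5 0;0 0 -0.5 0;0 0 -0.3 0;0 -0.1 -0.3 0;0 -0.1 -0.2 0;0 0 0 0;0 0 0 0;0 0 0 0",
)

```text
time_s: 29.37
tcp_pos: [0.5929, -0.3113, 0.1863]
ee_rot: [[0.992, 0.129, 0.003], [0.129, -0.992, -0.002], [0.002, 0.002, -1.0]]
wrist_force: [0.2, 0.4, 7.1]
gripper_width: 0.005
gripper_force: 3.8
```

Call:
move_arm(
  targets="0 -0.05 -0.1 0;0 0 -0.1 0;0 0 0 0;0 0 0 0;0 0 0 0",
)

```text
time_s: 29.78
tcp_pos: [0.5931, -0.3126, 0.1822]
ee_rot: [[0.992, 0.129, 0.004], [0.129, -0.992, -0.002], [0.003, 0.003, -1.0]]
wrist_force: [0.3, 0.3, 9.5]
gripper_width: 0.005
gripper_force: 4.7
```

Call:
move_arm(
  targets="0 0 -0.1 0;0 0 -0.1 0;0 0 0 0;0 0 0 0;0 0 0 0",
)

```text
time_s: 30.2
tcp_pos: [0.5933, -0.3137, 0.1783]
ee_rot: [[0.992, 0.129, 0.005], [0.129, -0.992, -0.004], [0.004, 0.005, -1.0]]
wrist_force: [-0.9, -2.3, 11.4]
gripper_width: 0.006
gripper_force: 5.8
```

Call:
move_arm(
  targets="0 -0.05 -0.1 0;0 0 -0.06 0;0 0 0 0;0 0 0 0;0 0 0 0",
)

```text
time_s: 30.62
tcp_pos: [0.5934, -0.3147, 0.1747]
ee_rot: [[0.992, 0.129, 0.005], [0.129, -0.992, -0.004], [0.004, 0.005, -1.0]]
wrist_force: [-1.8, 0.4, 12.6]
gripper_width: 0.009
gripper_force: 6.5
```

Call:
move_arm(
  targets="0 0 -0.1 0;0 0 -0.06 0;0 0 0 0;0 0 0 0;0 0 0 0",
)

```text
time_s: 31.03
tcp_pos: [0.5935, -0.3155, 0.1716]
ee_rot: [[0.992, 0.129, 0.006], [0.129, -0.992, -0.006], [0.005, 0.006, -1.0]]
wrist_force: [-1.6, -2.0, 14.5]
gripper_width: 0.009
gripper_force: 7.4
```

Call:
move_arm(
  targets="0 0 -0.1 0;0 0 -0.06 0;0 0 0 0;0 0 0 0;0 0 0 0",
)

```text
time_s: 31.45
tcp_pos: [0.5936, -0.3162, 0.1681]
ee_rot: [[0.992, 0.129, 0.006], [0.129, -0.992, -0.007], [0.005, 0.008, -1.0]]
wrist_force: [-1.4, -3.8, 16.5]
gripper_width: 0.004
gripper_force: 7.8
```

The steep rise went past 14 N before any yielding, so the ram holds about 55 N: firm, and well under 120 N. I'll release, clear the lever and hand in.

Call:
move_arm(
  targets="0 0 0.2 0;0 0 0.3 0;0 0 0.5 0;0 0 0.8 0;0 0 0.8 0;0 0 0.8 0;0 0 0.8 0;0 0 0.3 0;0 0 0 0;0 0 0 0",
)

```text
time_s: 32.28
tcp_pos: [0.5914, -0.3128, 0.2739]
ee_rot: [[0.992, 0.128, -0.002], [0.128, -0.992, 0.002], [-0.002, -0.002, -1.0]]
wrist_force: [0.1, -0.5, -1.1]
gripper_width: 0.002
gripper_force: 0.0
```

```bash
python3 - <<'E'
from h import *
s=capture("scene")["image"];q=sense();print(q["tcp_pos"],q["wrist_force"])
m=(s[212:250,140:185].max(2)<50);ys,xs=np.nonzero(m);print("grip",xs.mean()+140,ys.mean()+212)
r=s[285:305,288:315].max(2);ys,xs=np.nonzero(r<45);print("bore px",xs.mean()+288,ys.mean()+285,len(xs))
if abs(q["tcp_pos"][2]-.265)<.02: print(finish_job())
E
```

```text
[ 0.59117718 -0.31279715  0.27317984] [-0.60160733 -0.18653027 -0.42491838]
grip 160.13934426229508 231.20901639344262
bore px 300.09615384615387 297.96153846153845 52
the job is handed in; nothing more can be done
None
```

The job is handed in at about 32 s: tube_30 lies in the vee block, the pad holds it with an estimated 55 N (judged from the lever force), and the lever is up with the arm clear; no verdict came back.

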